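Stow the heat-spreader plates behind the shelf lip and square the stack

TASK

Lift the copper and the silver heat-spreader plate over the lip of the low wooden shelf, lower each behind the lip before letting go, and stack them in any order with the blue plate that is already there. Then tap the stack of three square into the shelf's front left corner (nearest the robot, on its left), so that every plate lies flat with one long edge flush against the front lip and one short edge flush against the left lip. Leave everything else on the desk where it is.

Things in the scene. Friction and masses are not known exactly. Their poses are not given: they have to be found in the camera images.
- shelf: low tray-like wooden desk shelf, fixed to the desk, pale floor with a dark wooden lip on all four sides. Outside 204 (x) by 294 (y) mm, its floor 50 mm above the desk, all lips 12 mm thick and 40 mm above the floor (90 mm above the desk), inside 180 by 270 mm. Origin at desk height under its centre; -x towards the front lip (robot side), +y towards the left lip, z up. It stands turned by up to 0.2 rad
- corner (a point): inner front left corner of the shelf, at floor height, where the inner faces of the front and left lips meet: (-90, 135, 50) mm in the shelf's frame, axes as the shelf's. A plate lying flush in the corner, long edge on the front lip, has its centre 24 mm along +x and 50 mm along -y from here
- plate_copper: copper-coloured flat metal heat-spreader plate, 48 (x) by 100 (y) by 10 (z) mm, four small dark screw holes drawn at its corners; origin at the centre of its underside, y along its length; about 0.4 kg, lying flat on the desk to the robot's right
- plate_silver: pale silver (bare aluminium) flat metal heat-spreader plate, 48 (x) by 100 (y) by 10 (z) mm, four small dark screw holes drawn at its corners; origin at the centre of its underside, y along its length; about 0.13 kg, lying flat on the desk to the robot's right
- plate_blue: blue painted flat metal heat-spreader plate, 48 (x) by 100 (y) by 10 (z) mm, four small dark screw holes drawn at its corners; origin at the centre of its underside, y along its length; about 0.13 kg; it lies from the start flat on the shelf's floor, askew by up to 0.18 rad to the shelf, long side roughly along the front lip, its edges 20 to 60 mm short of the front lip and 35 to 75 mm short of the left lip; it slides when pushed
- battery: grey radio battery pack with a yellow label patch, 56 by 90 by 22 mm, among the plates on the desk; origin under its centre; a bystander, leave it where it is
- handheld: black handheld radio lying on its back, 110 by 58 by 34 mm, with a 95 mm aerial at its +x end; origin under the case's centre; a bystander, leave it where it is
- keypad: black keypad, 60 by 100 by 22 mm; origin under its centre; a bystander, leave it where it is
- paddle: Morse paddle key, steel base 75 by 65 mm, 34 mm high, red finger pieces, on the robot's right; origin under its centre; a bystander, leave it where it is
- mug: blue mug, 80 mm across, 90 mm high; origin under its centre; a bystander, leave it where it is
- screwdriver: screwdriver lying on the desk left of the robot; origin at its underside; a bystander, leave it where it is
Not all that is in view belongs to the job. Several things have the shape of the plate_blue; the one meant has the colours described above. Of the things shaped like the plate_copper, the copper one is meant.

How it is judged:
By the outcome, as a careful person would: the job done as asked, in the order asked, and still so for the second after the job is handed in, with the robot touching nothing.
It also fails if it takes over 72 s, if anything falls off the work surface, if the arm or the gripper's body presses on something with over 40 N, if the wrist force passes 120 N, or if a joint passes its speed limit or range.

ROBOT

A 6-joint arm with a two-finger parallel gripper is mounted at the origin on the work surface. World frame = base frame: x ahead of the robot, y to its left, z up, the work surface at z = 0. Lengths are in mm, angles in rad, forces in N, time in s.
With the tool pointing down it reaches from about 275 to 1000 mm from the base axis. Payload 8.4 kg.
Tool frame: the origin (TCP) lies at the very end of the fingers, on their centre line; the grasp point (between the pads) lies 19 mm behind it; z points along the fingers, y is the direction in which the jaws open and shut (so a half turn about z gives the same grasp; the last joint's range is limited). The gripper opens to 85 mm and grips with 20 to 120 N. Pads are 22 mm wide; open, the fingers measure 114 mm over their backs; the gripper's body (76 mm by 85 mm) begins 54 mm behind the grasp point. The pads swing forward as they close: fully open they stand 13 mm farther back than shut.
Start: joints at [1.206, 0.353, 1.633, -0, 1.155, -0.002], TCP at [221.807, 584.32, 231.281] pointing down, gripper open.
Joint ranges: [-2.63, 2.63], [-0.92, 2.1], [0.06, 2.66], [-1.3, 4.44], [0, 2.69], [-3.02, 3.02]. Speed limits (rad/s): [2.22, 2.22, 2.79, 3.14, 3.14, 3.14].

INTERFACE

Orientations are given as [roll, pitch, yaw] about the fixed x, y, z axes, in that order (R = Rz(yaw) Ry(pitch) Rx(roll)).
In Python, from rig import sense, grab_frame, get_calibration, sign_off, boxes_of, trace gives the robot as it stands.
- The arm moves only by the tool servo_tool, never from a script. Its argument "rows" is a list of rows, each a list of 3 entries, a list of its own where there are three numbers: the finger opening in mm, from 0 to 85.4, then the shift along the tool's x, y, z in mm, then the turn, a rotation vector about the tool's x, y, z in degrees. A call has 1 to 8 rows; each row shifts and turns the commanded pose from where the row before left it, along the tool's axes as they then stand; what a row does not reach is not made up. A row lasts 1/8 s, in which the tool goes at most 62.5 mm and 10.7 degrees, less where a joint would pass 70% of its speed; a pose out of reach is approached as far as the arm can. A call is refused whole if a number of a shift passes 62.5 or a number of a turn 10.7, either way. A call with a gripper value outside its range is refused whole. The fingers move at their own pace and stop on an object; "force" is the grip in N (left out, the last holds). Time passes only in rows, so rows that do not move let the fingers close. It gives the time, the measured TCP pose, the force and the opening at its end, in the units of the state.
- sense(): the state, without advancing time (a new reading comes with each control period).
- grab_frame(name): name is "side" or "top"; returns the picture (480x640x3 uint8, blue, green, red); there is no depth.
- get_calibration(name): a dict with "intrinsics" (3x3 intrinsics, pixels), "world_to_cam" (4x4, takes a point from world to camera coordinates). Camera axes: x right, y down, z forward; pixel columns grow to the right and rows downward; lengths in mm; the calibration is good to about 2 mm. A picture is of the moment at which its call begins. get_calibration takes no time and is no camera call.
- sign_off(): hands the job in, once; it reports no verdict.
Trained networks look in the newest picture that a camera, given by its name, has taken for a name from the list of things; names that differ only in an ending like _2 or _b are one class to them, and where a whole thing is asked for, a point or a joint stands for the part that bears it (a point fixed in the world has none). Each returns a list of dicts, best first, with "conf" (0 to 1); they miss things now and then, are a little off and sometimes report something else, mostly with a low value. They report only what shows in the picture. A call takes as long as a camera call. They do not tell look-alikes from the thing itself.
- boxes_of(camera, thing): "centre" ([x, y, z] in mm, in the coordinates of the camera as it stood for that picture, good to about 4 mm: the middle of the surface that is visible of it).
- trace(camera, thing): "mask" (480x640 bool, what is visible of it).
The state is a dict: "clock": time; "qpos": joint angles; "qvel": joint speeds; "joint_efforts": joint torques, N m; "eef_pos": TCP position; "tcp_rot": TCP orientation; "contact_force": force on the tool from outside, world axes, zero at the start; "wrist_torque": the same for the moment, N m; "opening": opening from 0.0 (shut) to 1.0 (fully open).
Only numpy, scipy, OpenCV 4.12 (cv2) and the standard library are available. Lean on these libraries where they do the work, as an engineer would, in place of code of your own. Each camera call takes 0.05 s, during which the arm holds its last target. There are 200 camera calls.

## Working session

There is one attempt and no reset: what is moved stays moved. The work goes in short steps, Python scripts to look and compute and a tool call to move; the robot and the scene stay as the last step left them, time stands still between calls to the robot, and variables do not carry over. Pictures are saved under pics/ and viewed, about 8 in all and at most 12, crops included, and the job is handed in when it is done.

Besides the shell and the picture viewer there is one more tool, called after "Emit:" as name([rows], argument=value, ...), one row to a line, values as JSON. servo_tool: Moves the arm, as the interface text tells. Its arguments: {"type":"object","properties":{"rows":{"type":"array","items":{"type":"array"}},"force":{"type":"number"}},"required":["rows"]}

```bash
ls; mkdir -p pics; python3 - <<'E'
from rig import *
import cv2,numpy as np
print(sense())
for c in("top","side"):
    im=grab_frame(c); cv2.imwrite(f"pics/{c}0.png",im)
    k=get_calibration(c); print(c,k)
    T=np.linalg.inv(np.array(k["world_to_cam"]))
    for n in("plate_copper","plate_silver","plate_blue","shelf","battery"):
        for d in boxes_of(c,n)[:5]:
            print(c,n,round(d["conf"],2),(T@np.r_[d["centre"],1])[:3].round(0))
E
```

```text
pics
{'clock': 0.0, 'qpos': array([ 1.20559510e+00,  3.53678333e-01,  1.63417772e+00,  1.75318006e-06,
        1.15519610e+00, -2.39609978e-03]), 'qvel': array([-0.00120906, -0.00133626,  0.00129147, -0.00117868, -0.00030778,
        0.001294  ]), 'joint_efforts': array([ 3.90894027e-03, -6.05263782e+01, -3.42057145e+01,  4.01671932e-04,
        9.63428960e-03,  5.53741756e-05]), 'eef_pos': array([221.62899701, 583.84705667, 230.52418363]), 'tcp_rot': array([-3.14013316e+00, -5.10001784e-06,  2.77878681e+00]), 'contact_force': array([ 0.55157562, -0.20153944,  0.46155076]), 'wrist_torque': array([0.0308622 , 0.00699802, 0.00879   ]), 'opening': 1.0023164770155113}
top {'intrinsics': array([[434.97054605,   0.        , 320.12517089],
       [  0.        , 434.97054605, 235.02666961],
       [  0.        ,   0.        ,   1.        ]]), 'world_to_cam': array([[-3.09492184e-03, -9.99991840e-01,  2.59641836e-03,
        -1.38662657e+02],
       [-9.92769985e-01,  2.76099640e-03, -1.20000555e-01,
         5.08289441e+02],
       [ 1.19992407e-01, -2.94903855e-03, -9.92770429e-01,
        
[... 543 characters left out ...]
2481851, 247.16530171],
       [  0.        ,   0.        ,   1.        ]]), 'world_to_cam': array([[ 8.35126639e-01, -5.49783006e-01,  1.73822580e-02,
        -4.84485305e+02],
       [-4.11424838e-01, -6.45309509e-01, -6.43665473e-01,
         1.57182108e+02],
       [ 3.65093275e-01,  5.30390691e-01, -7.65109545e-01,
         1.23983444e+03],
       [ 0.00000000e+00,  0.00000000e+00,  0.00000000e+00,
         1.00000000e+00]])}
side plate_copper 0.92 [529. -59.  11.]
side plate_silver 0.57 [ 535. -386.    4.]
side plate_blue 0.71 [555. 209.  62.]
side plate_blue 0.62 [380. 143.  12.]
side shelf 0.84 [584. 161.  51.]
side shelf 0.25 [ 620. -181.   11.]
side battery 0.79 [ 450. -196.   22.]
```

View pics/top0.png

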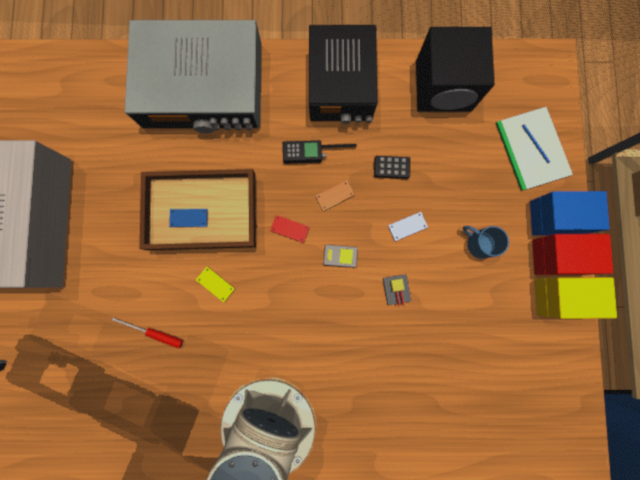

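View pics/side0.png

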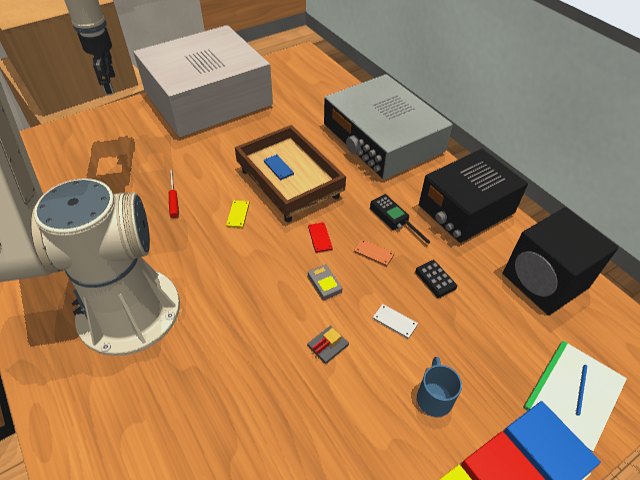

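The top view shows copper at px (335,195), silver at (408,226), the blue plate (188,218) inside the shelf (198,210), and red and yellow decoys. I'll refine the poses by fitting silhouettes.

```bash
cat > h.py <<'E'
from rig import *
import cv2,numpy as np
from scipy.optimize import minimize
S=4
def cal(c):
    k=get_calibration(c); return np.array(k["intrinsics"]),np.array(k["world_to_cam"])
def proj(P,c):
    K,T=cal(c); p=(np.c_[P,np.ones(len(P))]@T.T)[:,:3]@K.T
    return p[:,:2]/p[:,2:]
def world(P,pose):
    x,y,a=pose; c,s=np.cos(a),np.sin(a); P=np.asarray(P,float)
    return np.c_[x+c*P[:,0]-s*P[:,1],y+s*P[:,0]+c*P[:,1],P[:,2]]
def rect(w,l,z): return [[sx*w/2,sy*l/2,z] for sx,sy in((-1,-1),(1,-1),(1,1),(-1,1))]
def draw(poly):
    m=np.zeros((480*S,640*S),np.uint8)
    cv2.fillConvexPoly(m,np.round(((poly+.5)*S-.5)*16).astype(np.int32),255,shift=4); return m
def box_m(pose,c,z0,w=48,l=100,h=10):
    return draw(cv2.convexHull(proj(world(rect(w,l,z0)+rect(w,l,z0+h),pose),c).astype(np.float32))[:,0])
def shelf_m(pose,c):
    return cv2.bitwise_and(draw(proj(world(rect(180,270,50),pose),c)),draw(proj(world(rect(180,270,90),pose),c)))
def up(m): return (cv2.resize(m.astype(np.float32),None,fx=S,fy=S,interpolation=cv2.INTER_LINEAR)>.5).astype(np.uint8)*255
def fit(model,masks,p0,occl=None):
    M={c:up(m) for c,m in masks.items()}
    def cost(p):
        q=(p[0],p[1],p[2]/100); r=0
        for c in M:
            a=model(q,c); r+=np.count_nonzero(cv2.bitwise_xor(a,M[c]))/max(1,np.count_nonzero(M[c]))
        return r
    best=None
    for da in (-12,0,12):
        s=np.array([p0[0],p0[1],p0[2]*100+da])
        r=minimize(cost,s,method="Nelder-Mead",options=dict(initial_simplex=[s,s+[8,0,0],s+[0,8,0],s+[0,0,8]],xatol=.05,fatol=1e-4,maxfev=150))
        if best is None or r.fun<best.fun: best=r
    return np.r_[best.x[:2].round(1),(best.x[2]/100).round(3)],round(best.fun,3)
def mask_at(c,n,pt,r=14):
    u,v=proj(np.array([pt]),c)[0]; b=None
    for d in trace(c,n):
        m=d["mask"]; ys,xs=np.nonzero(m)
        if len(xs) and np.hypot(xs.mean()-u,ys.mean()-v)<r and (b is None): b=m
    return b
E
cat > m.py <<'E'
from h import *
ims={c:grab_frame(c) for c in("top","side")}
def yaw0(m):
    (_,(w,h),a)=cv2.minAreaRect(np.argwhere(m)[:,::-1].astype(np.float32)); return 0
for n,pt,z0,guess in(("plate_copper",(622,-182,10),0,[622,-182,.35]),("plate_silver",(530,-387,10),0,[530,-387,.4]),("plate_blue",(555,211,60),50,[555,211,0])):
    for cs in(("top",),("side",),("top","side")):
        M={c:mask_at(c,n,pt) for c in cs}; M={c:m for c,m in M.items() if m is not None}
        print(n,cs,list(M),[fit(lambda q,c:box_m(q,c,z0),M,[guess[0],guess[1],g]) for g in((guess[2],-guess[2]) if guess[2] else (0,))] if M else None)
M={}
for c in ims:
    sm=mask_at(c,"shelf",(584,183,60),25)
    if sm is None: print("noshelf",c); continue
    hull=np.zeros((480,640),np.uint8); cv2.fillConvexPoly(hull,cv2.convexHull(np.argwhere(sm)[:,::-1].astype(np.int32)),1)
    im=ims[c].astype(int); L=im.max(2)
    pale=((L>125)&(hull>0)).astype(np.uint8)
    n,lab,st,_=cv2.connectedComponentsWithStats(cv2.morphologyEx(pale,cv2.MORPH_OPEN,np.ones((3,3))))
    k=1+st[1:,4].argmax(); M[c]=lab==k
    f=cv2.findContours(M[c].astype(np.uint8),0,1)[0]; m=np.zeros((480,640),np.uint8); cv2.drawContours(m,f,-1,1,-1); M[c]=m>0
    print(c,"shelf",fit(shelf_m,{c:M[c]},[585,184,0]))
print("shelf",fit(shelf_m,M,[585,184,0]))
E
python3 m.py
```

```text
plate_copper ('top',) ['top'] [(array([ 6.229e+02, -1.824e+02,  4.650e-01]), np.float64(0.037)), (array([ 6.230e+02, -1.824e+02,  4.670e-01]), np.float64(0.037))]
plate_copper ('side',) ['side'] [(array([ 6.243e+02, -1.823e+02,  4.570e-01]), np.float64(0.076)), (array([ 6.244e+02, -1.825e+02,  4.470e-01]), np.float64(0.076))]
plate_copper ('top', 'side') ['top', 'side'] [(array([ 6.234e+02, -1.824e+02,  4.660e-01]), np.float64(0.129)), (array([ 6.235e+02, -1.824e+02,  4.670e-01]), np.float64(0.126))]
plate_silver ('top',) ['top'] [(array([ 5.340e+02, -3.844e+02,  3.850e-01]), np.float64(0.077)), (array([ 5.339e+02, -3.844e+02,  3.850e-01]), np.float64(0.077))]
plate_silver ('side',) ['side'] [(array([ 5.364e+02, -3.846e+02,  4.020e-01]), np.float64(0.047)), (array([ 5.363e+02, -3.848e+02,  3.910e-01]), np.float64(0.049))]
plate_silver ('top', 'side') ['top', 'side'] [(array([ 5.353e+02, -3.852e+02,  4.020e-01]), np.float64(0.155)), (array([ 5.353e+02, -3.850e+02,  3.970e-01]), np.float64(0.153))]
plate_blue ('top',) ['top'] [(array([5.519e+02, 2.114e+02, 3.800e-02]), np.float64(0.048))]
plate_blue ('side',) ['side'] [(array([ 5.531e+02,  2.116e+02, -2.400e-02]), np.float64(0.134))]
plate_blue ('top', 'side') ['top', 'side'] [(array([5.520e+02, 2.118e+02, 1.600e-02]), np.float64(0.203))]
top shelf (array([5.713e+02, 1.822e+02, 2.500e-02]), np.float64(0.013))
side shelf (array([5.728e+02, 1.818e+02, 2.800e-02]), np.float64(0.02))
shelf (array([5.721e+02, 1.822e+02, 2.200e-02]), np.float64(0.04))
```

Emit:
servo_tool([
  [60,[0,0,15],[0,0,10.6]],
  [60,[0,0,15],[0,0,10.6]],
  [60,[0,0,15],[0,0,10.6]],
  [60,[0,0,15],[0,0,10.6]],
  [60,[-61.8,1,4],[0,0,0]],
  [60,[-61.8,1,4],[0,0,0]],
  [60,[-61.8,1,4],[0,0,0]],
  [60,[-61.8,1,4],[0,0,0]],
])

```text
clock: 2.4
eef_pos: [337.6, 364.0, 155.4]
tcp_rot: [3.141, -0.0, 2.039]
contact_force: [0.3, -0.9, 0.7]
opening: 0.702
```

Emit:
servo_tool([
  [60,[-61.8,1,4],[0,0,0]],
  [60,[-61.8,1,4],[0,0,0]],
  [60,[-61.8,1,4],[0,0,0]],
  [60,[-61.8,1,4],[0,0,0]],
  [60,[-61.8,1,4],[0,0,0]],
  [60,[-61.8,1,4],[0,0,0]],
  [60,[-61.8,1,4],[0,0,0]],
  [60,[-61.8,1,4],[0,0,0]],
])

```text
clock: 3.4
eef_pos: [568.0, -74.2, 123.4]
tcp_rot: [3.141, 0.0, 2.038]
contact_force: [0.8, 1.1, -0.2]
opening: 0.704
```

Emit:
servo_tool([
  [60,[-61.8,1,4],[0,0,0]],
  [60,[-61.8,1,4],[0,0,0]],
  [60,[0,0,0],[0,0,0]],
  [60,[0,0,0],[0,0,0]],
])

```text
clock: 3.9
eef_pos: [624.0, -181.4, 114.8]
tcp_rot: [-3.141, -0.001, 2.038]
contact_force: [-0.1, -0.5, -0.1]
opening: 0.703
```

Emit:
servo_tool([
  [60,[0,0,40],[0,0,0]],
  [60,[0,0,40],[0,0,0]],
  [60,[0,0,20],[0,0,0]],
  [60,[0,0,6],[0,0,0]],
  [60,[0,0,3],[0,0,0]],
  [60,[0,0,2],[0,0,0]],
  [60,[0,0,1],[0,0,0]],
  [60,[0,0,0],[0,0,0]],
])

```text
clock: 4.9
eef_pos: [624.8, -181.7, 3.7]
tcp_rot: [3.141, 0.0, 2.039]
contact_force: [-0.8, 0.2, 0.2]
opening: 0.702
```

Emit:
servo_tool([
  [60,[0,0,1.5],[0,0,0]],
  [60,[0,0,0],[0,0,0]],
])

```text
clock: 5.15
eef_pos: [624.5, -181.5, 1.7]
tcp_rot: [-3.141, -0.0, 2.039]
contact_force: [-0.1, -0.2, 0.7]
opening: 0.702
```

Emit:
servo_tool([
  [60,[0,0,1.5],[0,0,0]],
  [60,[0,0,0],[0,0,0]],
])

```text
clock: 5.4
eef_pos: [624.5, -181.5, 0.1]
tcp_rot: [-3.141, -0.0, 2.039]
contact_force: [-0.3, 0.3, 0.2]
opening: 0.705
```

Emit:
servo_tool([
  [40,[0,0,0],[0,0,0]],
  [40,[0,0,0],[0,0,0]],
  [40,[0,0,0],[0,0,0]],
  [40,[0,0,0],[0,0,0]],
  [40,[0,0,0],[0,0,0]],
], force=60)

```text
clock: 6.02
eef_pos: [624.8, -181.6, 0.7]
tcp_rot: [3.141, 0.0, 2.039]
contact_force: [-0.8, -0.2, 5.1]
opening: 0.541
```

Emit:
servo_tool([
  [40,[0,0,-10],[0,0,0]],
  [40,[0,0,-20],[0,0,0]],
  [40,[0,0,0],[0,0,0]],
  [40,[0,0,0],[0,0,0]],
])

```text
clock: 6.52
eef_pos: [624.6, -181.6, 30.5]
tcp_rot: [3.141, 0.0, 2.039]
contact_force: [0.3, 0.3, -3.6]
opening: 0.54
```

```bash
python3 - <<'E'
from h import *
s=sense();print(s["eef_pos"],s["contact_force"],s["opening"])
im=grab_frame("side"); u,v=map(int,proj(np.array([[624,-181,30]]),"side")[0]); cv2.imwrite("pics/grasp.png",cv2.resize(im[v-70:v+50,u-80:u+80],None,fx=4,fy=4,interpolation=cv2.INTER_CUBIC))
E
```

```text
[ 624.57697308 -181.57831392   30.54244417] [ 0.34277853  0.33055169 -3.55532109] 0.5401227732176233
```

View pics/grasp.png

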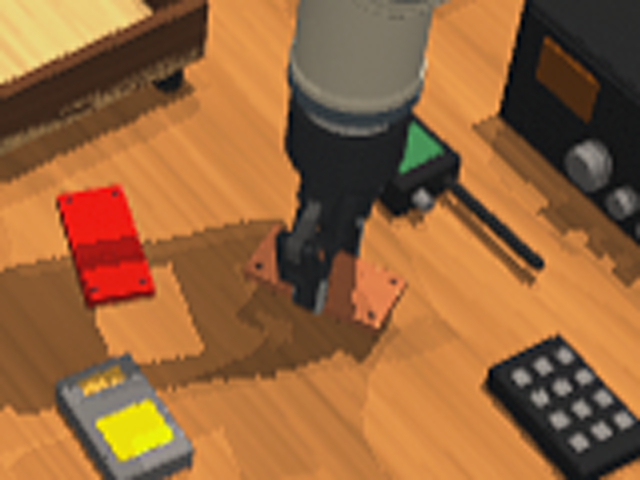

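Copper is held level between the fingers (crop, around (330,270)), clear of the desk. Next I carry it to the blue plate.

Emit:
servo_tool([
  [40,[0,0,-40],[0,0,0]],
  [40,[0,0,-40],[0,0,8.5]],
  [40,[0,0,-40],[0,0,8.5]],
  [40,[0,0,0],[0,0,8.5]],
  [40,[30,-5,0],[0,0,0]],
  [40,[50,-8,0],[0,0,0]],
  [40,[60,-10,0],[0,0,0]],
  [40,[60,-10,0],[0,0,0]],
])

```text
clock: 7.58
eef_pos: [586.1, 19.1, 149.8]
tcp_rot: [-3.141, -0.0, 1.593]
contact_force: [1.9, 0.8, -3.7]
opening: 0.538
```

Emit:
servo_tool([
  [40,[60,-10,0],[0,0,0]],
  [40,[60,-10,0],[0,0,0]],
  [40,[50,-7,0],[0,0,0]],
  [40,[25,-2.5,0],[0,0,0]],
  [40,[0,0,0],[0,0,0]],
  [40,[0,0,0],[0,0,0]],
])

```text
clock: 8.32
eef_pos: [552.7, 211.3, 149.8]
tcp_rot: [-3.141, 0.001, 1.594]
contact_force: [0.3, -0.3, -4.2]
opening: 0.534
```

Emit:
servo_tool([
  [40,[0,0,30],[0,0,0]],
  [40,[0,0,30],[0,0,0]],
  [40,[0,0,18],[0,0,0]],
  [40,[0,0,7],[0,0,0]],
  [40,[0,0,2],[0,0,0]],
  [40,[0,0,0],[0,0,0]],
  [40,[0,0,0],[0,0,0]],
])

```text
clock: 9.2
eef_pos: [553.6, 212.2, 64.1]
tcp_rot: [3.14, -0.0, 1.594]
contact_force: [0.6, 0.0, -3.6]
opening: 0.538
```

Emit:
servo_tool([
  [40,[0,0,1],[0,0,0]],
  [40,[0,0,0],[0,0,0]],
])

```text
clock: 9.45
eef_pos: [553.1, 212.0, 62.5]
tcp_rot: [3.141, -0.0, 1.594]
contact_force: [0.1, 0.7, -4.2]
opening: 0.54
```

Emit:
servo_tool([
  [40,[0,0,1],[0,0,0]],
  [40,[0,0,0],[0,0,0]],
])

```text
clock: 9.7
eef_pos: [553.0, 211.9, 61.2]
tcp_rot: [-3.141, 0.0, 1.594]
contact_force: [-0.4, -0.5, -3.9]
opening: 0.533
```

Emit:
servo_tool([
  [40,[0,0,1],[0,0,0]],
  [40,[0,0,0],[0,0,0]],
])

```text
clock: 9.95
eef_pos: [553.1, 212.0, 60.7]
tcp_rot: [3.142, -0.0, 1.594]
contact_force: [-3.2, -0.6, 3.1]
opening: 0.533
```

Emit:
servo_tool([
  [60,[0,0,0],[0,0,0]],
  [60,[0,0,0],[0,0,0]],
  [60,[0,0,-10],[0,0,0]],
  [60,[0,0,-40],[0,0,0]],
  [60,[0,0,-40],[0,0,0]],
  [60,[0,0,0],[0,0,-10.6]],
  [60,[0,0,0],[0,0,-10.6]],
  [60,[-25,-11.3,0],[0,0,0]],
])

```text
clock: 10.95
eef_pos: [552.7, 185.5, 151.3]
tcp_rot: [3.14, -0.0, 1.968]
contact_force: [-0.0, -0.9, 0.2]
opening: 0.698
```

Emit:
servo_tool([
  [60,[-52,-23.5,0],[0,0,0]],
  [60,[-52,-23.5,0],[0,0,0]],
  [60,[-52,-23.5,0],[0,0,0]],
  [60,[-52,-23.5,0],[0,0,0]],
  [60,[-52,-23.5,0],[0,0,0]],
  [60,[-52,-23.5,0],[0,0,0]],
  [60,[-52,-23.5,0],[0,0,0]],
  [60,[-52,-23.5,0],[0,0,0]],
])

```text
clock: 11.95
eef_pos: [537.8, -273.8, 151.2]
tcp_rot: [3.141, 0.001, 1.964]
contact_force: [0.4, 0.6, -0.2]
opening: 0.702
```

Emit:
servo_tool([
  [60,[-52,-23.5,0],[0,0,0]],
  [60,[-51,-23.5,0],[0,0,0]],
  [60,[0,0,0],[0,0,0]],
  [60,[0,0,0],[0,0,0]],
])

```text
clock: 12.45
eef_pos: [533.6, -384.7, 150.5]
tcp_rot: [3.142, -0.0, 1.963]
contact_force: [-0.4, 0.0, -0.5]
opening: 0.7
```

```bash
cat > look.py <<'E'
from h import *
import sys
ims=[]
for c in("top","side"):
    im=grab_frame(c); u,v=map(int,proj(np.array([[556,200,70]]),c)[0])
    ims.append(cv2.resize(im[max(0,v-50):v+50,u-80:u+55 if c=="side" else u+80],(400,296),interpolation=cv2.INTER_CUBIC))
cv2.imwrite(f"pics/{sys.argv[1]}.png",np.hstack(ims))
def tr(n,pt,z0,cs=("top","side")):
    for c in cs:
        m=mask_at(c,n,pt,20)
        if m is not None: print(n,c,m.sum(),fit(lambda q,c:box_m(q,c,z0),{c:m},[pt[0],pt[1],.02]))
for a in sys.argv[2:]:
    n,z=a.split(":"); tr("plate_"+n,(553,212,float(z)+10) if len(sys.argv)<9 else 0,float(z))
E
python3 look.py cu copper:60
```

```text
plate_copper top 698 (array([550.8, 211.1,   0. ]), np.float64(0.063))
plate_copper side 398 (array([5.536e+02, 2.124e+02, 1.000e-03]), np.float64(0.097))
```

View pics/cu.png

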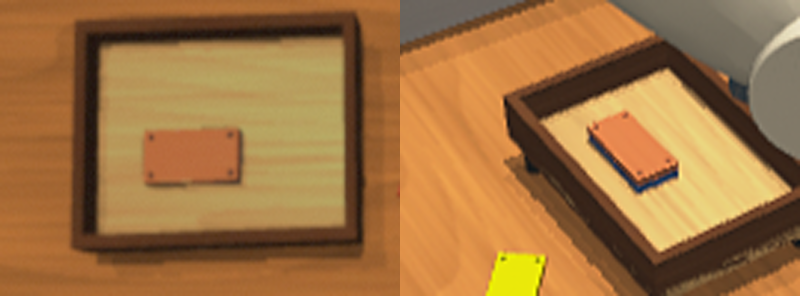

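Copper sits on blue, nearly aligned (top crop (193,157)). Next is silver.

Emit:
servo_tool([
  [60,[-0.5,1.5,40],[0,0,0]],
  [60,[0,0,50],[0,0,0]],
  [60,[0,0,35],[0,0,0]],
  [60,[0,0,14],[0,0,0]],
  [60,[0,0,6],[0,0,0]],
  [60,[0,0,2],[0,0,0]],
  [60,[0,0,1],[0,0,0]],
  [60,[0,0,0],[0,0,0]],
])

```text
clock: 13.65
eef_pos: [535.8, -385.2, 3.1]
tcp_rot: [3.141, 0.001, 1.964]
contact_force: [-0.6, -1.2, 0.2]
opening: 0.705
```

Emit:
servo_tool([
  [60,[0,0,1],[0,0,0]],
  [40,[0,0,0],[0,0,0]],
  [40,[0,0,0],[0,0,0]],
  [40,[0,0,0],[0,0,0]],
  [40,[0,0,0],[0,0,0]],
  [40,[0,0,0],[0,0,0]],
], force=50)

```text
clock: 14.4
eef_pos: [535.6, -385.0, 1.9]
tcp_rot: [3.141, 0.001, 1.964]
contact_force: [-0.4, 1.2, 6.0]
opening: 0.543
```

Emit:
servo_tool([
  [40,[0,0,-10],[0,0,0]],
  [40,[0,0,-40],[0,0,0]],
  [40,[0,0,-50],[0,0,0]],
  [40,[0,0,-50],[0,0,10.7]],
  [40,[0,0,0],[0,0,10.7]],
  [40,[28,1.3,0],[0,0,0]],
  [40,[54,2.5,0],[0,0,0]],
  [40,[54,2.5,0],[0,0,0]],
])

```text
clock: 15.4
eef_pos: [538.1, -246.1, 150.7]
tcp_rot: [-3.14, -0.001, 1.592]
contact_force: [-0.6, 0.7, -1.2]
opening: 0.537
```

Emit:
servo_tool([
  [40,[54,2.5,0],[0,0,0]],
  [40,[54,2.5,0],[0,0,0]],
  [40,[54,2.5,0],[0,0,0]],
  [40,[54,2.5,0],[0,0,0]],
  [40,[54,2.5,0],[0,0,0]],
  [40,[54,2.5,0],[0,0,0]],
  [40,[54,2.5,0],[0,0,0]],
  [40,[54,2.5,0],[0,0,0]],
])

```text
clock: 16.4
eef_pos: [548.9, 185.9, 150.8]
tcp_rot: [-3.14, 0.0, 1.594]
contact_force: [1.4, -0.6, -1.0]
opening: 0.539
```

Emit:
servo_tool([
  [40,[28,1.9,0],[0,0,0]],
  [40,[0,0,0],[0,0,0]],
  [40,[0,0,0],[0,0,0]],
])

```text
clock: 16.77
eef_pos: [550.8, 211.4, 150.8]
tcp_rot: [-3.14, 0.001, 1.592]
contact_force: [-1.0, 0.3, -1.3]
opening: 0.538
```

Emit:
servo_tool([
  [40,[0,1.5,30],[0,0,0]],
  [40,[0,0,25],[0,0,0]],
  [40,[0,0,14],[0,0,0]],
  [40,[0,0,5],[0,0,0]],
  [40,[0,0,2],[0,0,0]],
  [40,[0,0,0],[0,0,0]],
  [40,[0,0,0],[0,0,0]],
])

```text
clock: 17.65
eef_pos: [553.9, 211.8, 75.9]
tcp_rot: [3.141, -0.0, 1.59]
contact_force: [-0.1, -0.3, -0.9]
opening: 0.538
```

Emit:
servo_tool([
  [40,[0,0,1.5],[0,0,0]],
  [40,[0,0,0],[0,0,0]],
])

```text
clock: 17.9
eef_pos: [553.5, 211.7, 73.8]
tcp_rot: [-3.142, -0.0, 1.59]
contact_force: [0.4, 0.9, -0.6]
opening: 0.545
```

Emit:
servo_tool([
  [40,[0,0,1],[0,0,0]],
  [40,[0,0,0],[0,0,0]],
])

```text
clock: 18.15
eef_pos: [553.5, 211.7, 72.7]
tcp_rot: [-3.141, 0.0, 1.59]
contact_force: [-0.5, -0.3, -1.0]
opening: 0.537
```

Emit:
servo_tool([
  [40,[0,0,1],[0,0,0]],
  [40,[0,0,0],[0,0,0]],
])

```text
clock: 18.4
eef_pos: [553.6, 211.7, 71.9]
tcp_rot: [3.142, -0.0, 1.59]
contact_force: [-0.3, -0.1, 1.2]
opening: 0.541
```

Emit:
servo_tool([
  [40,[0,0,0.6],[0,0,0]],
  [40,[0,0,0],[0,0,0]],
])

```text
clock: 18.65
eef_pos: [553.6, 211.7, 71.8]
tcp_rot: [3.141, -0.0, 1.59]
contact_force: [-2.5, -1.5, 7.4]
opening: 0.537
```

Emit:
servo_tool([
  [60,[0,0,0],[0,0,0]],
  [60,[0,0,0],[0,0,0]],
  [60,[0,0,-10],[0,0,0]],
  [60,[0,0,-40],[0,0,0]],
  [60,[0,0,-30],[0,0,0]],
  [40,[0,26,0],[0,0,0]],
  [40,[0,26,0],[0,0,0]],
  [40,[0,0,0],[0,0,-10]],
])

```text
clock: 19.65
eef_pos: [607.4, 212.7, 152.1]
tcp_rot: [3.14, -0.0, 1.768]
contact_force: [-0.2, -0.2, 0.1]
opening: 0.468
```

Emit:
servo_tool([
  [40,[0,0,0],[0,0,-10]],
  [40,[0,0,0],[0,0,-10]],
  [40,[0,0,0],[0,0,-10]],
  [40,[0,0,0],[0,0,-10]],
  [40,[0,0,0],[0,0,-10]],
  [40,[0,0,0],[0,0,-10]],
  [40,[0,0,0],[0,0,-10]],
  [40,[0,0,0],[0,0,-10.4]],
])

```text
clock: 20.65
eef_pos: [605.6, 212.7, 151.8]
tcp_rot: [3.141, 0.0, -3.109]
contact_force: [0.1, -0.5, -0.4]
opening: 0.469
```

Emit:
servo_tool([
  [40,[0,0,0],[0,0,0]],
  [40,[0,0,0],[0,0,0]],
])

```text
clock: 20.9
eef_pos: [605.6, 212.7, 151.5]
tcp_rot: [3.141, 0.0, -3.119]
contact_force: [0.5, 0.2, -0.7]
opening: 0.464
```

```bash
python3 look.py st silver:70 copper:60 blue:50
```

```text
plate_silver top 748 (array([ 5.514e+02,  2.113e+02, -1.000e-03]), np.float64(0.042))
plate_silver side 434 (array([5.547e+02, 2.100e+02, 3.500e-02]), np.float64(0.048))
plate_copper side 5479 (array([519.8  ,  51.   ,   1.218]), np.float64(0.902))
plate_blue side 20 (array([ 5.694e+02,  2.028e+02, -4.930e-01]), np.float64(19.318))
```

View pics/st.png

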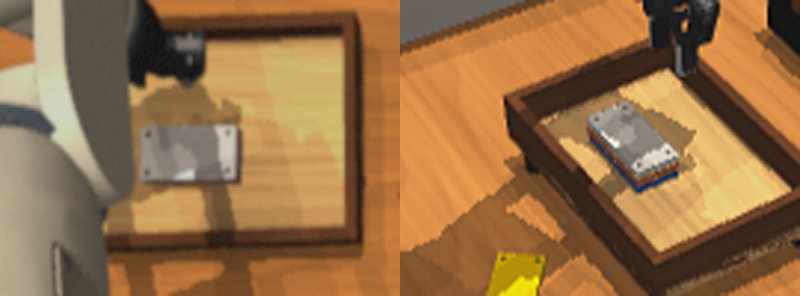

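Silver sits on copper on blue, with all edges within a few mm. Next: lower the open fingers behind the stack and push towards the front lip.

Emit:
servo_tool([
  [40,[0,0,30],[0,0,0]],
  [40,[0,0,30],[0,0,0]],
  [40,[0,0,20],[0,0,0]],
  [40,[0,0,10],[0,0,0]],
  [40,[0,0,3],[0,0,0]],
  [40,[0,0,2],[0,0,0]],
  [40,[0,0,0],[0,0,0]],
  [40,[0,0,0],[0,0,0]],
])

```text
clock: 22.3
eef_pos: [605.8, 212.8, 56.8]
tcp_rot: [3.141, 0.001, -3.115]
contact_force: [-0.9, -0.2, 0.0]
opening: 0.467
```

Emit:
servo_tool([
  [40,[0,0,1.5],[0,0,0]],
  [40,[0,0,0],[0,0,0]],
])

```text
clock: 22.55
eef_pos: [605.5, 212.6, 54.7]
tcp_rot: [-3.142, -0.0, -3.115]
contact_force: [0.4, 0.4, 0.7]
opening: 0.47
```

Emit:
servo_tool([
  [40,[4,0,0],[0,0,0]],
  [40,[4,0,0],[0,0,0]],
  [40,[4,0,0],[0,0,0]],
  [40,[4,0,0],[0,0,0]],
  [40,[4,0,0],[0,0,0]],
  [40,[4,0,0],[0,0,0]],
  [40,[4,0,0],[0,0,0]],
  [40,[4,0,0],[0,0,0]],
])

```text
clock: 23.55
eef_pos: [573.5, 211.9, 54.8]
tcp_rot: [3.141, 0.001, -3.115]
contact_force: [2.9, 0.0, -0.4]
opening: 0.468
```

Emit:
servo_tool([
  [40,[4,0,0],[0,0,0]],
  [40,[4,0,0],[0,0,0]],
  [40,[4,0,0],[0,0,0]],
  [40,[4,0,0],[0,0,0]],
  [40,[4,0,0],[0,0,0]],
  [40,[2,0,0],[0,0,0]],
  [40,[0,0,0],[0,0,0]],
])

```text
clock: 24.42
eef_pos: [551.1, 211.2, 54.7]
tcp_rot: [-3.142, -0.001, -3.115]
contact_force: [1.1, 0.4, 0.9]
opening: 0.466
```

Emit:
servo_tool([
  [40,[2,0,0],[0,0,0]],
  [40,[2,0,0],[0,0,0]],
  [40,[2,0,0],[0,0,0]],
  [40,[2,0,0],[0,0,0]],
  [40,[0,0,0],[0,0,0]],
])

```text
clock: 25.05
eef_pos: [543.2, 211.0, 54.6]
tcp_rot: [-3.141, -0.001, -3.115]
contact_force: [2.6, 0.6, 1.7]
opening: 0.463
```

Emit:
servo_tool([
  [40,[1,0,0],[0,0,0]],
  [40,[0,0,0],[0,0,0]],
])

```text
clock: 25.3
eef_pos: [542.8, 211.0, 54.8]
tcp_rot: [3.142, 0.0, -3.115]
contact_force: [4.4, -0.6, 0.1]
opening: 0.468
```

Emit:
servo_tool([
  [40,[1,0,0],[0,0,0]],
  [40,[0,0,0],[0,0,0]],
])

```text
clock: 25.55
eef_pos: [541.8, 211.0, 54.7]
tcp_rot: [3.142, 0.001, -3.115]
contact_force: [4.0, -0.9, 0.0]
opening: 0.466
```

Emit:
servo_tool([
  [40,[1,0,0],[0,0,0]],
  [40,[0,0,0],[0,0,0]],
])

```text
clock: 25.8
eef_pos: [541.7, 211.0, 54.9]
tcp_rot: [3.141, 0.002, -3.115]
contact_force: [8.1, -1.9, -1.9]
opening: 0.468
```

Emit:
servo_tool([
  [40,[1,0,0],[0,0,0]],
  [40,[0,0,0],[0,0,0]],
])

```text
clock: 26.05
eef_pos: [541.7, 211.0, 55.1]
tcp_rot: [3.141, 0.004, -3.115]
contact_force: [10.4, -2.1, -3.2]
opening: 0.465
```

Emit:
servo_tool([
  [40,[1,0,0],[0,0,0]],
  [40,[1,0,0],[0,0,0]],
  [40,[0,0,0],[0,0,0]],
])

```text
clock: 26.42
eef_pos: [541.7, 211.1, 55.8]
tcp_rot: [3.141, 0.008, -3.115]
contact_force: [17.5, -3.7, -2.0]
opening: 0.467
```

Emit:
servo_tool([
  [40,[-10,0,0],[0,0,0]],
  [40,[-15,0,0],[0,0,0]],
  [5,[0,0,-50],[0,0,0]],
  [5,[0,0,-50],[0,0,0]],
  [5,[0,0,0],[0,0,10]],
  [5,[0,0,0],[0,0,10]],
  [5,[0,0,0],[0,0,10]],
  [5,[0,0,0],[0,0,10]],
])

```text
clock: 27.42
eef_pos: [562.2, 211.5, 154.3]
tcp_rot: [-3.14, -0.001, 2.464]
contact_force: [0.6, -0.9, 0.8]
opening: 0.058
```

Emit:
servo_tool([
  [5,[0,0,0],[0,0,10]],
  [5,[0,0,0],[0,0,10]],
  [5,[0,0,0],[0,0,10]],
  [5,[0,0,0],[0,0,10]],
  [5,[0,0,0],[0,0,10.2]],
  [5,[-38,-28,0],[0,0,0]],
  [5,[-38,-28,0],[0,0,0]],
  [5,[0,0,0],[0,0,0]],
])

```text
clock: 28.42
eef_pos: [505.8, 132.2, 154.1]
tcp_rot: [-3.138, 0.001, 1.592]
contact_force: [1.1, 0.8, -0.3]
opening: 0.059
```

```bash
sed -i 's/(553,212,float/(506,212,float/' look.py; python3 look.py front silver:70; python3 -c "
from rig import *
s=sense();print(s['eef_pos'],s['tcp_rot'],s['opening'])"
```

```text
plate_silver side 317 (array([ 5.147e+02,  2.093e+02, -7.900e-02]), np.float64(0.396))
[509.09271949 134.87375647 154.78491796] [ 3.14121390e+00 -3.51449368e-04  1.59387662e+00] 0.05807830499559317
```

View pics/front.png

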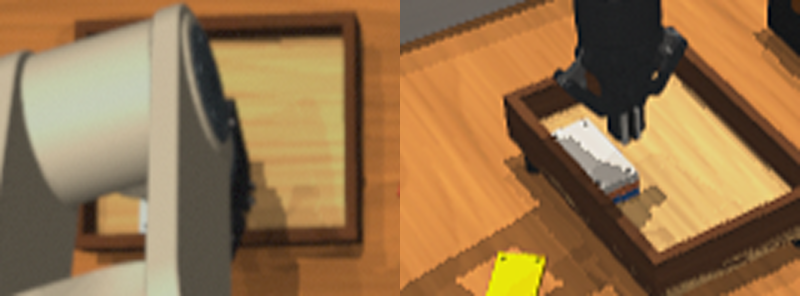

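The stack lies along the front lip (side crop, (595,160)). Next is the push to the left.

Emit:
servo_tool([
  [5,[0,0,30],[0,0,0]],
  [5,[0,0,30],[0,0,0]],
  [5,[0,0,20],[0,0,0]],
  [5,[0,0,10],[0,0,0]],
  [5,[0,0,4],[0,0,0]],
  [5,[0,0,1],[0,0,0]],
  [5,[0,0,0],[0,0,0]],
])

```text
clock: 29.5
eef_pos: [508.7, 134.4, 60.3]
tcp_rot: [3.141, -0.0, 1.594]
contact_force: [0.1, 0.4, 0.3]
opening: 0.058
```

Emit:
servo_tool([
  [5,[0,0,1.5],[0,0,0]],
  [5,[0,0,0],[0,0,0]],
])

```text
clock: 29.75
eef_pos: [508.4, 134.3, 58.4]
tcp_rot: [3.141, -0.0, 1.594]
contact_force: [-0.4, 0.9, -0.9]
opening: 0.056
```

Emit:
servo_tool([
  [5,[0,0,1.5],[0,0,0]],
  [5,[0,0,0],[0,0,0]],
])

```text
clock: 30.0
eef_pos: [508.2, 134.2, 56.6]
tcp_rot: [-3.141, 0.0, 1.594]
contact_force: [0.5, -0.4, 0.0]
opening: 0.059
```

Emit:
servo_tool([
  [5,[5,0,0],[0,0,0]],
  [5,[5,0,0],[0,0,0]],
  [5,[4,0,0],[0,0,0]],
  [5,[4,0,0],[0,0,0]],
  [5,[4,0,0],[0,0,0]],
  [5,[4,0,0],[0,0,0]],
  [5,[4,0,0],[0,0,0]],
  [5,[4,0,0],[0,0,0]],
])

```text
clock: 31.0
eef_pos: [507.4, 168.4, 56.7]
tcp_rot: [-3.141, 0.0, 1.594]
contact_force: [-0.1, -3.7, 0.8]
opening: 0.057
```

Emit:
servo_tool([
  [5,[4,0,0],[0,0,0]],
  [5,[4,0,0],[0,0,0]],
  [5,[4,0,0],[0,0,0]],
  [5,[4,0,0],[0,0,0]],
  [5,[4,0,0],[0,0,0]],
  [5,[4,0,0],[0,0,0]],
  [5,[2,0,0],[0,0,0]],
  [5,[2,0,0],[0,0,0]],
])

```text
clock: 32.0
eef_pos: [506.8, 196.3, 56.7]
tcp_rot: [-3.142, 0.0, 1.594]
contact_force: [0.2, -4.5, 2.5]
opening: 0.059
```

Emit:
servo_tool([
  [5,[1.5,0,0],[0,0,0]],
  [5,[1.5,0,0],[0,0,0]],
  [5,[1,0,0],[0,0,0]],
  [5,[0,0,0],[0,0,0]],
])

```text
clock: 32.5
eef_pos: [506.7, 200.4, 56.7]
tcp_rot: [-3.142, -0.0, 1.594]
contact_force: [-0.1, -2.4, 0.9]
opening: 0.058
```

Emit:
servo_tool([
  [5,[1.5,0,0],[0,0,0]],
  [5,[1.5,0,0],[0,0,0]],
  [5,[0,0,0],[0,0,0]],
])

```text
clock: 32.88
eef_pos: [506.7, 203.5, 56.7]
tcp_rot: [3.142, -0.0, 1.594]
contact_force: [0.6, -1.9, 0.9]
opening: 0.058
```

Emit:
servo_tool([
  [5,[1,0,0],[0,0,0]],
  [5,[1,0,0],[0,0,0]],
  [5,[0,0,0],[0,0,0]],
])

```text
clock: 33.25
eef_pos: [506.6, 204.9, 56.7]
tcp_rot: [-3.142, 0.001, 1.594]
contact_force: [0.4, -6.5, 1.6]
opening: 0.059
```

Emit:
servo_tool([
  [5,[1,0,0],[0,0,0]],
  [5,[1,0,0],[0,0,0]],
  [5,[1,0,0],[0,0,0]],
  [5,[0,0,0],[0,0,0]],
])

```text
clock: 33.75
eef_pos: [506.6, 205.0, 56.7]
tcp_rot: [-3.141, 0.005, 1.595]
contact_force: [3.4, -25.0, 5.8]
opening: 0.058
```

Emit:
servo_tool([
  [5,[-10,0,0],[0,0,0]],
  [5,[-13,0,0],[0,0,0]],
  [40,[0,0,-50],[0,0,0]],
  [40,[0,0,-50],[0,0,0]],
  [40,[40,27,0],[0,0,0]],
  [40,[40,27,0],[0,0,0]],
  [40,[0,0,0],[0,0,-10]],
  [40,[0,0,0],[0,0,-10]],
])

```text
clock: 34.75
eef_pos: [559.2, 267.0, 156.3]
tcp_rot: [-3.141, -0.001, 1.949]
contact_force: [1.0, -0.7, 0.2]
opening: 0.468
```

Emit:
servo_tool([
  [40,[0,0,0],[0,0,-10]],
  [40,[0,0,0],[0,0,-10]],
  [40,[0,0,0],[0,0,-10]],
  [40,[0,0,0],[0,0,-10]],
  [40,[0,0,0],[0,0,-10]],
  [40,[0,0,0],[0,0,-10]],
  [40,[0,0,0],[0,0,-10.2]],
  [40,[0,0,0],[0,0,0]],
])

```text
clock: 35.75
eef_pos: [559.2, 266.4, 156.6]
tcp_rot: [3.141, -0.0, -3.116]
contact_force: [-0.1, 0.8, 0.5]
opening: 0.475
```

Emit:
servo_tool([
  [40,[0,0,0],[0,0,0]],
])

```text
clock: 35.88
eef_pos: [559.2, 266.4, 156.6]
tcp_rot: [3.141, -0.0, -3.119]
contact_force: [-0.4, 0.1, 0.0]
opening: 0.465
```

Emit:
servo_tool([
  [40,[0,0,35],[0,0,0]],
  [40,[0,0,35],[0,0,0]],
  [40,[0,0,20],[0,0,0]],
  [40,[0,0,8],[0,0,0]],
  [40,[0,0,2],[0,0,0]],
  [40,[0,0,0],[0,0,0]],
])

```text
clock: 36.62
eef_pos: [559.9, 266.8, 57.6]
tcp_rot: [3.141, 0.001, -3.115]
contact_force: [0.1, -0.8, -0.4]
opening: 0.469
```

Emit:
servo_tool([
  [40,[4,0,0.5],[0,0,0]],
  [40,[4,0,0],[0,0,0]],
  [40,[4,0,0],[0,0,0]],
  [40,[3,0,0],[0,0,0]],
  [40,[2,0,0],[0,0,0]],
  [40,[0,0,0],[0,0,0]],
])

```text
clock: 37.38
eef_pos: [542.1, 266.0, 56.2]
tcp_rot: [-3.142, -0.0, -3.115]
contact_force: [0.1, 0.3, 0.3]
opening: 0.47
```

Emit:
servo_tool([
  [40,[1,0,0],[0,0,0]],
  [40,[1,0,0],[0,0,0]],
  [40,[0,0,0],[0,0,0]],
])

```text
clock: 37.75
eef_pos: [540.4, 266.0, 56.2]
tcp_rot: [3.141, 0.0, -3.115]
contact_force: [1.6, -0.3, -0.4]
opening: 0.47
```

Emit:
servo_tool([
  [40,[1,0,0],[0,0,0]],
  [40,[1,0,0],[0,0,0]],
  [40,[1,0,0],[0,0,0]],
  [40,[1,0,0],[0,0,0]],
  [40,[0,0,0],[0,0,0]],
])

```text
clock: 38.38
eef_pos: [540.3, 266.2, 57.4]
tcp_rot: [3.14, 0.008, -3.115]
contact_force: [14.4, -4.1, -1.7]
opening: 0.467
```

Emit:
servo_tool([
  [40,[-8,0,0],[0,0,0]],
  [40,[-15,0,0],[0,0,0]],
  [40,[0,0,-50],[0,0,0]],
  [40,[0,0,-55],[0,0,0]],
  [40,[0,-60,0],[0,0,0]],
  [40,[0,-60,0],[0,0,0]],
  [40,[0,-60,0],[0,0,0]],
  [40,[0,-60,0],[0,0,0]],
])

```text
clock: 39.38
eef_pos: [565.9, 24.7, 161.3]
tcp_rot: [3.141, -0.0, -3.115]
contact_force: [0.3, -0.2, 0.2]
opening: 0.468
```

Emit:
servo_tool([
  [40,[0,-60,0],[0,0,0]],
  [40,[0,-60,0],[0,0,0]],
  [40,[0,-60,0],[0,0,0]],
  [40,[0,0,0],[0,0,0]],
])

```text
clock: 39.88
eef_pos: [570.6, -157.5, 161.1]
tcp_rot: [-3.141, 0.0, -3.12]
contact_force: [1.1, 0.5, -0.4]
opening: 0.463
```

```bash
sed -i 's/(506,212,float/(504,265,float/' look.py; python3 look.py corner silver:70; python3 - <<'E'
from h import *
q=world([[-66,85,0]],(572.1,182.2,.0235)); print("expected",q)
ims=[]
for c in("top","side"):
    im=grab_frame(c); u,v=map(int,proj(np.array([[510,262,75]]),c)[0])
    ims.append(cv2.resize(im[v-28:v+28,u-35:u+35],(400,320),interpolation=cv2.INTER_CUBIC))
cv2.imwrite("pics/corner2.png",np.hstack(ims))
E
```

```text
plate_silver top 718 (array([504. , 264.7,   0. ]), np.float64(0.073))
plate_silver side 370 (array([ 5.103e+02,  2.658e+02, -2.600e-02]), np.float64(0.165))
expected [[504.12090726 265.62567321   0.        ]]
```

View pics/corner2.png

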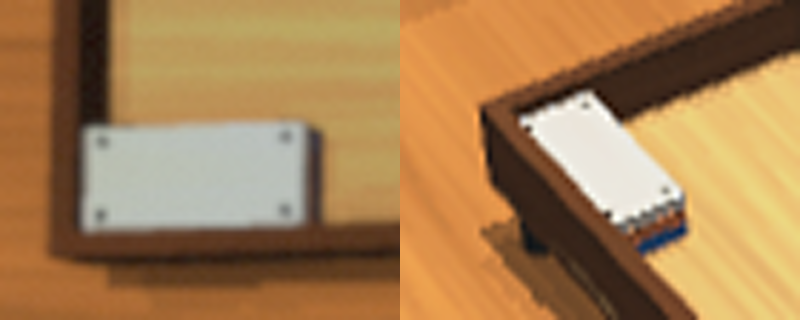

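The stack sits flush in the corner: silver's centre fits at (504.0, 264.7) against the expected (504.1, 265.6), and the sides of the three plates line up. I'm handing the job in.

```bash
python3 -c "
from rig import *
s=sense();print(s['clock'],s['contact_force']);print(sign_off())"
```

```text
40.175 [-0.39353828  0.13865364  0.04996839]
the job is handed in; nothing more can be done
None
```

The copper and silver plates are stacked on the blue one, and the stack of three sits in the shelf's front left corner. I handed the job in at 40.2 s with the arm clear. From the bottom the order is blue, copper, silver.

I lifted each plate over the lip, lowered it until it touched the stack, then let go. I pushed the stack to the front lip, then to the left lip, then to the front again. Each push stopped dead against its lip, at about 14–25 N.

**Checks that agreed:**
- The two front contacts were consistent with each other, at x = 541.7 and 540.3 mm.
- The left contact came at y = 205.0 mm, against 204.8 mm expected.
- The final top-camera fit put silver within about 1 mm of its flush position.
- In the last picture the three plates' sides line up.

**Checks that disagreed or were not made:**
- The side camera's final fit of silver was poor, about 6 mm off in x with silver partly hidden by the lip. I did not rely on it.
- That fit and the top-camera fit read silver's angle as −0.026 and 0.000 rad, against the shelf's roughly 0.023.
- The copper and blue plates could not be measured separately once covered. I judged them by picture and contact.
- I did not re-measure the other things on the desk. I felt no unexpected contact during the moves.

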